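Put the sample rotator in gear

TASK

Put the rotator with the yellow knob in gear: tip its gear lever over towards the carousel and rock the carousel by its yellow grip bar until the teeth mesh and the lever drops fully home. Leave the rotator with the blue knob out of gear, and let go of everything.

Things in the scene. Friction and masses are not known exactly. Their poses are not given: they have to be found in the camera images.
- yellow_rotator: The yellow-knobbed rotator: a fixed white box with a black top, 180 x 180 mm, 70 mm high. Origin on the bench under the carousel's axle; z up; its +y points from the axle to the gear lever beside the box. The lever pivots on a level pin parallel to the rotator's x axis, 117 mm from the axle (at y = +117 mm) and 35 mm above the bench.
- yellow_lever (a joint): Lean of its gear lever, rad: -0.3 fully out (away from the carousel), 0 upright, 0.49 fully home (its tooth deep in a gap of the carousel). No spring: the heavy knob makes it fall to whichever side of upright it leans. If a carousel tooth is in the way it rests on that at about 0.15, and falls on to 0.49 by itself once a gap is turned to face it.
- yellow_knob (a point): Centre of the yellow ball, 34 mm across, on top of the gear lever, 105 mm from the lever's pivot (about 135 mm above the bench when out). Can be pushed, or pinched from above with the fingers along the rotator's x axis; 32 to 48 mm from fully out towards the axle takes it past upright. The axes turn with the lever.
- yellow_carousel (a joint): Turn of its carousel about the upright axle, rad, anticlockwise from above. An aluminium disc with six square teeth, 170 mm over the teeth, top 104 mm above the bench. At every multiple of 60 deg (0, 1.047..) a gap faces the lever and within 10 deg of that the lever drops home; midway a tooth faces it. Stiff (0.06 N m), stays put, no stops; in mesh it has 11 deg of play either way.
- yellow_bar (a point): Middle of the yellow grip bar on top of the carousel's axle, by which the carousel is turned: 60 mm long (x axis of this point), 16 mm wide (y), 30 mm high (z, up), its middle 180 mm above the bench, higher than the lever's knob. It turns with the carousel; at carousel 0 the bar lies along the rotator's x.
- blue_lever (a joint): Lean of the gear lever of the blue-knobbed rotator, rad, same meaning: -0.3 fully out, 0.49 home. This rotator is built just like the yellow one and stands to the left or right of it. Not to be used.
- blue_knob (a point): Centre of the blue ball, 34 mm across, on top of that other lever.

How it is judged:
At the end, for the whole second after the job is handed in: The yellow lever leans in fully home (above 0.42 rad of 0.49, which only a gap facing it allows), its carousel is at rest, and the blue lever still leans out (below -0.2 rad) (value of joint yellow_lever above 0.42 rad and value of joint blue_lever below -0.2 rad and velocity of joint yellow_carousel between -0.1 and 0.1 rad/s); the robot touches nothing.
It fails at once if the blue rotator's lever is tipped upright or put in gear (value of joint blue_lever above -0.1 rad).
It also fails if it takes over 45 s, if anything falls off the work surface, if the arm or the gripper's body presses on something with over 40 N, if the wrist force passes 120 N, or if a joint passes its speed limit or range.

ROBOT

A 6-joint arm with a two-finger parallel gripper is mounted at the origin on the work surface. World frame = base frame: x ahead of the robot, y to its left, z up, the work surface at z = 0. Lengths are in m, angles in rad, forces in N, time in s.
With the tool pointing down it reaches from about 0.425 to 0.95 m from the base axis. Payload 3.5 kg.
Tool frame: the origin (TCP) lies on the centre line of the jaws, within the pads' length; the fingertips stand 25 mm ahead of it and the grasp point (between the pads) lies 6 mm ahead of it; y points along the fingers, z is the direction in which the jaws open and shut, and the axes are right-handed (so a half turn about y gives the same grasp; the last joint's range is limited). The gripper opens to 85 mm and grips with 20 to 120 N. Pads are 22 mm wide; open, the fingers measure 114 mm over their backs; the gripper's body (76 mm by 85 mm) begins 54 mm behind the grasp point. The pads swing forward as they close: fully open they stand 13 mm farther back than shut.
Start: joints at [0.959, 0.286, 1.577, -0, 1.279, -0.15], TCP at [0.301, 0.604, 0.256] pointing down, gripper open.
Joint ranges: [-2.77, 2.77], [-0.9, 2.22], [0.21, 2.48], [-1.53, 4.67], [0.24, 2.81], [-2.84, 2.84]. Speed limits (rad/s): [2.79, 2.79, 3.14, 3.14, 3.14, 3.14].

INTERFACE

Orientations are given as a unit quaternion [x, y, z, w].
In Python, from plant import ctrl gives the robot as it stands.
- The arm moves only by the tool arm_command, never from a script. Its argument "steps" is a list of rows, each an object with "hand": the opening, from 0 (shut) to 1 (fully open); "travel": the shift along the tool's x, y, z in units of 0.3 m (1.0 is 0.3 m), a list of three; "rotation": the turn, a rotation vector about the tool's x, y, z in units of 30 degrees (1.0 is 30 degrees), a list of three. A call has 1 to 20 rows; each row shifts and turns the pose as measured when the row begins, along the tool's axes as they then stand; what a row does not reach is not made up. A row lasts 1/8 s, in which the tool goes at most 62.5 mm and 10.7 degrees, less where a joint would pass 70% of its speed; a pose out of reach is approached as far as the arm can. A call with a number of a shift or a turn outside -1 to 1 is refused whole. A call with a gripper value outside its range is refused whole. The fingers move at their own pace and stop on an object; "grip_force" is the grip in N (left out, the last holds). Time passes only in rows, so rows that do not move let the fingers close. It gives the time, the measured TCP pose, the force and the opening at its end, in the units of the state.
- ctrl.get_state(): the state, without advancing time (a new reading comes with each control period).
- ctrl.read_camera(name): name is "scene" or "top"; returns (picture, depth): 420x560x3 uint8, blue, green, red; 420x560 float32, m along the optical axis (not along the pixel's ray), 0 where there is no reading.
- ctrl.camera_params(name): a dict with "fx", "fy", "cx", "cy" (pixels), "extrinsics" (4x4, takes a point from camera to world coordinates). Camera axes: x right, y down, z forward; pixel columns grow to the right and rows downward; lengths in m; the calibration is good to about 2 mm. A picture is of the moment at which its call begins. camera_params takes no time and is no camera call.
- ctrl.sign_off(): hands the job in, once; it reports no verdict.
Trained networks look in the newest picture that a camera, given by its name, has taken for a name from the list of things; names that differ only in an ending like _2 or _b are one class to them, and where a whole thing is asked for, a point or a joint stands for the part that bears it (a point fixed in the world has none). Each returns a list of dicts, best first, with "score" (0 to 1); they miss things now and then, are a little off and sometimes report something else, mostly with a low value. They report only what shows in the picture. A call takes as long as a camera call.
- ctrl.masks_of(camera, thing): "region" (420x560 bool, what is visible of it) and "at" ([column, row] in pixels, amid what is visible of it).
The state is a dict: "time": time; "qpos": joint angles; "dq": joint speeds; "joint_efforts": joint torques, N m; "eef_pos": TCP position; "tcp_rot": TCP orientation; "contact_force": force on the tool from outside, world axes, zero at the start; "wrist_torque": the same for the moment, N m; "opening": opening from 0.0 (shut) to 1.0 (fully open).
Only numpy, scipy, OpenCV 4.12 (cv2) and the standard library are available. Lean on these libraries where they do the work, as an engineer would, in place of code of your own. Each camera call takes 0.05 s, during which the arm holds its last target.

## Working session

There is one attempt and no reset: what is moved stays moved. The work goes in short steps, Python scripts to look and compute and a tool call to move; the robot and the scene stay as the last step left them, time stands still between calls to the robot, and variables do not carry over. Pictures are saved under pics/ and viewed, and the job is handed in when it is done.

Besides the shell and the picture viewer there is one more tool, called by a JSON object that holds its "api" and its "payload", one argument or row to a line. arm_command: Moves the arm, as the interface text tells. Shifts and turns lie within -1 to 1; 1 stands for 0.3 m of shift or 30 degrees of turn. Its arguments: {"type":"object","properties":{"steps":{"type":"array","items":{"type":"object","properties":{"hand":{"type":"number"},"travel":{"type":"array","items":{"type":"number","minimum":-1,"maximum":1}},"rotation":{"type":"array","items":{"type":"number","minimum":-1,"maximum":1}}}}},"grip_force":{"type":"number"}},"required":["steps"]}

```bash
mkdir -p pics; ls
cat > h.py <<'E'
import numpy as np,cv2
from plant import ctrl
from scipy.spatial.transform import Rotation as R
def look(cam,out):
    im,d=ctrl.read_camera(cam); cv2.imwrite('pics/'+out,im); return im,d
def world(cam,uv,d):
    p=ctrl.camera_params(cam); u,v=np.asarray(uv,float).T
    c=np.stack([(u-p['cx'])/p['fx']*d,(v-p['cy'])/p['fy']*d,d,np.ones_like(d)])
    return (np.array(p['extrinsics'])@c)[:3].T
def masks(cam,thing,d):
    for m in ctrl.masks_of(cam,thing)[:3]:
        r=m['region']; vs,us=np.nonzero(r&(d>0)); 
        if len(us)==0: continue
        P=world(cam,np.stack([us,vs],1),d[vs,us])
        print(cam,thing,round(m['score'],2),np.round(m['at']),'n',len(us),'med',np.round(np.median(P,0),4),'lo',np.round(np.percentile(P,3,axis=0),4),'hi',np.round(np.percentile(P,97,axis=0),4))
E
python3 - <<'E'
from h import *
s=ctrl.get_state(); print(s['time'],s['eef_pos'],s['tcp_rot'],s['opening'])
print(np.round(R.from_quat(s['tcp_rot']).as_matrix(),3))
for c in ['scene','top']:
    im,d=look(c,c+'0.png')
    for t in ['yellow_knob','yellow_bar','blue_knob','yellow_carousel']: masks(c,t,d)
E
```

```text
pics
0.0 [0.30037885 0.6038048  0.25491983] [ 0.68912935 -0.16214956  0.16150549 -0.68754944] 1.0014538746307207
[[ 0.895 -0.001  0.446]
 [-0.446 -0.002  0.895]
 [-0.    -1.    -0.002]]
scene yellow_knob 0.58 [191. 215.] n 460 med [ 0.6004 -0.1033  0.1334] lo [ 0.5757 -0.1496  0.0334] hi [ 0.6154 -0.0827  0.1521]
scene yellow_bar 0.81 [145. 186.] n 4053 med [ 0.5694 -0.2289  0.1053] lo [ 0.489  -0.2981  0.0762] hi [ 0.6349 -0.1627  0.1943]
scene blue_knob 0.57 [414. 251.] n 690 med [0.4801 0.3001 0.1061] lo [0.459  0.2759 0.0379] hi [0.4909 0.3251 0.1517]
scene yellow_carousel 0.85 [146. 188.] n 4072 med [ 0.5693 -0.2287  0.1053] lo [ 0.4877 -0.2982  0.0759] hi [ 0.635  -0.1626  0.1944]
top yellow_knob 0.75 [348. 173.] n 286 med [ 0.5919 -0.1095  0.1391] lo [ 0.5812 -0.1362  0.0243] hi [ 0.6102 -0.087   0.1553]
top yellow_bar 0.84 [401. 189.] n 3297 med [ 0.548  -0.2346  0.1066] lo [ 0.4852 -0.308   0.0854] hi [ 0.6245 -0.1727  0.1963]
top blue_knob 0.87 [169. 228.] n 335 med [0.4737 0.2978 0.1093] lo [0.4625 0.2736 0.0371] hi [0.4868 0.3231 0.1534]
top yellow_carousel 0.69 [405. 184.] n 3342 med [ 0.548  -0.2345  0.1066] lo [ 0.484  -0.3078  0.0826] hi [ 0.624  -0.1708  0.1962]
```

View pics/scene0.png

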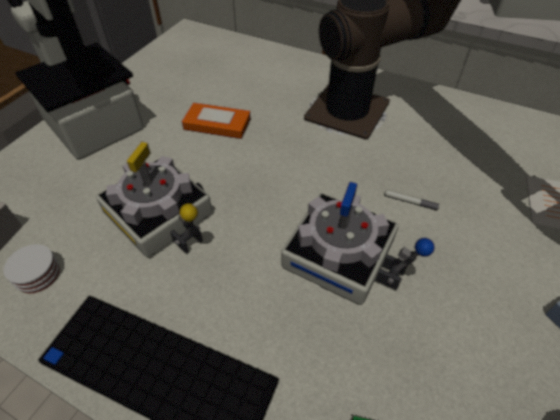

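View pics/top0.png

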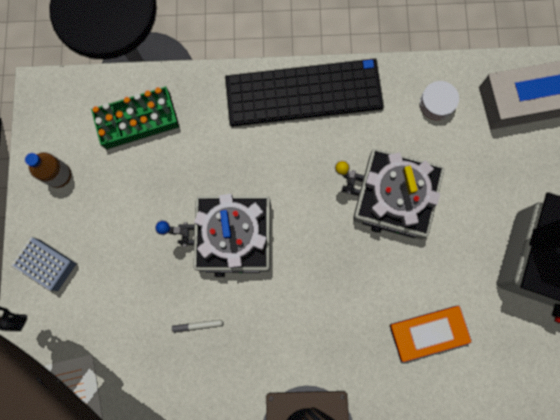

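Run:
```python
from h import *
for c in ['scene','top']:
    im,d=look(c,c+'1.png')
    hsv=cv2.cvtColor(im,cv2.COLOR_BGR2HSV)
    y=(hsv[...,0]>18)&(hsv[...,0]<36)&(hsv[...,1]>120)&(hsv[...,2]>80)&(d>0)
    n,l,st,ce=cv2.connectedComponentsWithStats(y.astype(np.uint8))
    for i in range(1,n):
        if st[i,4]<15: continue
        vs,us=np.nonzero(l==i); P=world(c,np.stack([us,vs],1),d[vs,us])
        print(c,st[i],np.round(ce[i]),'mean',P.mean(0).round(4),'lo',P.min(0).round(4),'hi',P.max(0).round(4))
        t=P[P[:,2]>P[:,2].max()-.012][:,:2]
        (cx,cy),(w,h),a=cv2.minAreaRect((t*1000).astype(np.float32)); 
        u,s,vt=np.linalg.svd(t-t.mean(0)); print('  top rect',cx,cy,w,h,a,'pca',np.degrees(np.arctan2(vt[0,1],vt[0,0])),t.mean(0))
```

```text
scene [127 142  20  30 200] [136. 155.] mean [ 0.5629 -0.2368  0.1926] lo [ 0.5294 -0.2484  0.1654] hi [ 0.5863 -0.2279  0.1977]
  top rect 557.0919189453125 -238.5809326171875 56.957035064697266 15.220010757446289 9.74660587310791 pca 9.905009702991112 [ 0.55989754 -0.23714764]
scene [180 204  17  16 214] [188. 211.] mean [ 0.6048 -0.0956  0.1446] lo [ 0.5501 -0.161   0.0702] hi [ 0.617  -0.0819  0.154 ]
  top rect 602.568603515625 -96.5293960571289 24.289331436157227 30.600717544555664 18.242090225219727 pca 117.31997673944028 [ 0.6036337  -0.09489331]
scene [103 208  31  34  74] [118. 225.] mean [ 0.6419 -0.2674  0.0462] lo [ 0.6232 -0.3264  0.0297] hi [ 0.66   -0.2107  0.0537]
  top rect 641.5208740234375 -268.533447265625 121.37956237792969 1.1647485494613647 72.34062194824219 pca 72.4656255101299 [ 0.64277449 -0.26485848]
top [336 161  13  13 137] [342. 167.] mean [ 0.5987 -0.098   0.149 ] lo [ 0.5854 -0.1127  0.1414] hi [ 0.6138 -0.085   0.1564]
  top rect 599.5900268554688 -98.88320922851562 28.912216186523438 25.70821189880371 6.581531047821045 pca -161.93316889256366 [ 0.59879458 -0.09838208]
top [404 166  14  27 215] [411. 179.] mean [ 0.5545 -0.24    0.1943] lo [ 0.5259 -0.274   0.1026] hi [ 0.5834 -0.2282  0.2012]
  top rect 555.0618286132812 -240.20156860351562 58.106632232666016 16.95073127746582 8.914802551269531 pca -169.7924841620703 [ 0.55445204 -0.23973648]
```

The axle is at about (0.556, -0.239) and the knob at (0.599, -0.098), fully out. Rotator +y points about 72.8° in world and the bar lies at about 9.6°, so the carousel is at about 27° and a tooth faces the lever. First I'll tip the lever, so I'm moving to the outer side of the knob.

{"api": "arm_command", "payload": {
  "steps": [
    {"hand": 0,"travel": [0,-0.12,0],"rotation": [0,-0.31,0]},
    {"hand": 0,"travel": [0,0,0],"rotation": [0,0,0]},
    {"hand": 0,"travel": [0.12,0,-0.125]},
    {"hand": 0,"travel": [0.12,0,-0.125]},
    {"hand": 0,"travel": [0.12,0,-0.125]},
    {"hand": 0,"travel": [0.12,0,-0.125]},
    {"hand": 0,"travel": [0.12,0,-0.125]},
    {"hand": 0,"travel": [0.12,0,-0.125]},
    {"hand": 0,"travel": [0.12,0,-0.125]},
    {"hand": 0,"travel": [0.12,0,-0.125]},
    {"hand": 0,"travel": [0.12,0,-0.125]},
    {"hand": 0,"travel": [0.12,0,-0.125]},
    {"hand": 0,"travel": [0.12,0,-0.125]},
    {"hand": 0,"travel": [0.12,0,-0.125]}
  ]
}}

```text
$.steps[2]: bad value
```

```bash
cat >> h.py <<'E'
def plan(p,zang=None):
    s=ctrl.get_state(); M=R.from_quat(s['tcp_rot']).as_matrix()
    print('t',s['time'],'pos',np.round(s['eef_pos'],4),'zang',np.degrees(np.arctan2(M[1,2],M[0,2])).round(2),'F',np.round(s['contact_force'],1),'open',round(s['opening'],3))
    print('travel units',np.round(M.T@(np.array(p)-s['eef_pos'])/.3,3))
    if zang is not None:
        a=np.radians(zang); z=np.array([np.cos(a),np.sin(a),0]);y=np.array([0,0,-1.]);G=np.stack([np.cross(y,z),y,z],1)
        print('rot units',np.round(np.degrees(R.from_matrix(M.T@G).as_rotvec())/30,3))
E
python3 - <<'E'
from h import *
plan([.616,-.043,.26],72.8)
E
```

```text
t 0.6 pos [0.3007 0.6043 0.2564] zang 63.54 F [-0.2 -0.5 -0.2] open 1.001
travel units [ 1.902 -0.012 -1.463]
rot units [-0.    -0.309 -0.   ]
```

Every row needs a rotation field, so I'm resending with it.

{"api": "arm_command", "payload": {
  "steps": [
    {"hand": 0,"travel": [0,-0.12,0],"rotation": [0,-0.31,0]},
    {"hand": 0,"travel": [0,0,0],"rotation": [0,0,0]},
    {"hand": 0,"travel": [0.12,0,-0.125],"rotation": [0,0,0]},
    {"hand": 0,"travel": [0.12,0,-0.125],"rotation": [0,0,0]},
    {"hand": 0,"travel": [0.12,0,-0.125],"rotation": [0,0,0]},
    {"hand": 0,"travel": [0.12,0,-0.125],"rotation": [0,0,0]},
    {"hand": 0,"travel": [0.12,0,-0.125],"rotation": [0,0,0]},
    {"hand": 0,"travel": [0.12,0,-0.125],"rotation": [0,0,0]},
    {"hand": 0,"travel": [0.12,0,-0.125],"rotation": [0,0,0]},
    {"hand": 0,"travel": [0.12,0,-0.125],"rotation": [0,0,0]},
    {"hand": 0,"travel": [0.12,0,-0.125],"rotation": [0,0,0]},
    {"hand": 0,"travel": [0.12,0,-0.125],"rotation": [0,0,0]}
  ]
}}

```text
time: 2.1
eef_pos: [0.5369, 0.1276, 0.2857]
tcp_rot: [0.7, -0.108, 0.104, -0.698]
contact_force: [0.5, 0.0, 0.5]
opening: 0.0
```

Run:
```python
from h import *
plan([.616,-.043,.26],72.8)
```

```text
t 2.1 pos [0.5369 0.1276 0.2857] zang 72.75 F [0.5 0.  0.5] open 0.0
travel units [ 0.421  0.086 -0.465]
rot units [ 0.008 -0.002 -0.007]
```

{"api": "arm_command", "payload": {
  "steps": [
    {"hand": 0,"travel": [0.11,0,-0.12],"rotation": [0,0,0]},
    {"hand": 0,"travel": [0.11,0,-0.12],"rotation": [0,0,0]},
    {"hand": 0,"travel": [0.11,0,-0.12],"rotation": [0,0,0]},
    {"hand": 0,"travel": [0.1,0.05,-0.11],"rotation": [0,0,0]},
    {"hand": 0,"travel": [0,0,0],"rotation": [0,0,0]}
  ]
}}

```text
time: 2.72
eef_pos: [0.6192, -0.055, 0.2661]
tcp_rot: [0.7, -0.113, 0.107, -0.697]
contact_force: [-0.3, -0.3, 0.1]
opening: -0.004
```

Run:
```python
from h import *
plan([.616,-.043,.147],72.8)
```

```text
t 2.725 pos [ 0.6192 -0.055   0.2661] zang 72.07 F [-0.3 -0.3  0.1] open -0.004
travel units [-0.019  0.397  0.037]
rot units [ 0.009 -0.024 -0.015]
```

{"api": "arm_command", "payload": {
  "steps": [
    {"hand": 0,"travel": [-0.02,0,0.05],"rotation": [0,-0.02,0]},
    {"hand": 0,"travel": [0,0.15,0],"rotation": [0,0,0]},
    {"hand": 0,"travel": [0,0.15,0],"rotation": [0,0,0]},
    {"hand": 0,"travel": [0,0.1,0],"rotation": [0,0,0]},
    {"hand": 0,"travel": [0,0,0],"rotation": [0,0,0]}
  ]
}}

```text
time: 3.35
eef_pos: [0.616, -0.0288, 0.1456]
tcp_rot: [0.7, -0.106, 0.102, -0.699]
contact_force: [-0.3, 0.1, 0.5]
opening: 0.006
```

Run:
```python
from h import *
u=np.array([.296,.955]); 
plan([.5555+.140*u[0],-.239+.140*u[1],.147],72.8)
look('scene','s2.png'); look('top','t2.png')
```

```text
t 3.35 pos [ 0.616  -0.0288  0.1456] zang 73.04 F [-0.3  0.1  0.5] open 0.006
travel units [ 0.014 -0.005 -0.263]
rot units [ 0.002  0.008 -0.01 ]
```

View pics/s2.png

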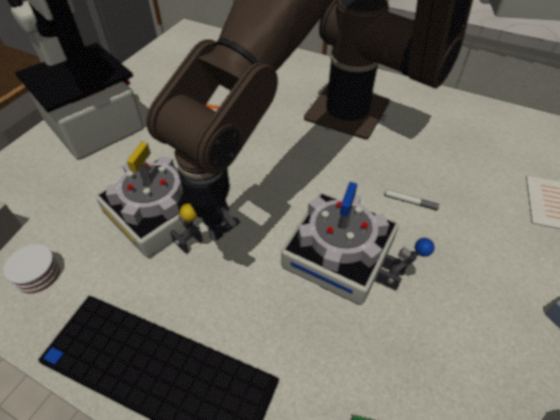

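The picture shows the shut fingers at about (225, 220), on the outer side of the yellow knob at (188, 212). The blue lever at (425, 247) is untouched. I'm pushing towards the axle.

{"api": "arm_command", "payload": {
  "steps": [
    {"hand": 0,"travel": [0.01,0,-0.06],"rotation": [0,0,0]},
    {"hand": 0,"travel": [0,0,-0.05],"rotation": [0,0,0]},
    {"hand": 0,"travel": [0,0,-0.05],"rotation": [0,0,0]},
    {"hand": 0,"travel": [0,0,-0.05],"rotation": [0,0,0]},
    {"hand": 0,"travel": [0,0,-0.04],"rotation": [0,0,0]},
    {"hand": 0,"travel": [0,0,0],"rotation": [0,0,0]}
  ]
}}

```text
time: 4.2
eef_pos: [0.601, -0.109, 0.1563]
tcp_rot: [0.7, -0.1, 0.11, -0.698]
contact_force: [0.6, 0.1, 0.1]
opening: 0.001
```

Run:
```python
from h import *
u=np.array([.296,.955]); 
plan([.5555+.140*u[0],-.239+.140*u[1],.147],72.8)
look('scene','s3.png')
```

```text
t 4.2 pos [ 0.601  -0.109   0.1563] zang 72.93 F [0.6 0.1 0.1] open 0.001
travel units [-0.017  0.031  0.008]
rot units [0.001 0.004 0.026]
```

View pics/s3.png

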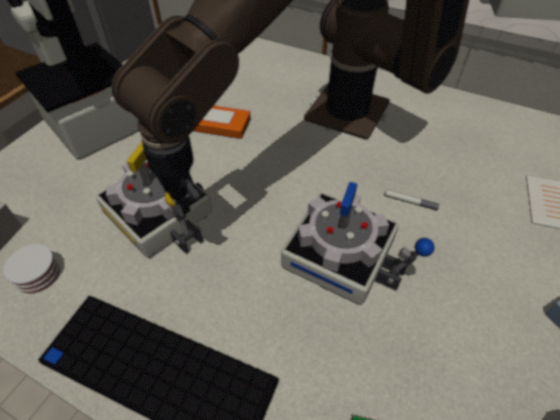

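The knob now shows at about (170, 198), past upright, and the force is near zero. I'm backing off, lifting and looking.

{"api": "arm_command", "payload": {
  "steps": [
    {"hand": 0,"travel": [0,0,0.12],"rotation": [0,0,0]},
    {"hand": 0,"travel": [0,-0.15,0.05],"rotation": [0,0,0]},
    {"hand": 1,"travel": [0,-0.2,0],"rotation": [0,-0.3,0]},
    {"hand": 1,"travel": [0,-0.1,0],"rotation": [0,-0.3,0]},
    {"hand": 1,"travel": [0,0,0],"rotation": [0,-0.3,0]},
    {"hand": 1,"travel": [0,0,0],"rotation": [0,0,0]}
  ]
}}

```text
time: 5.0
eef_pos: [0.6141, -0.0552, 0.2923]
tcp_rot: [0.705, 0.069, -0.065, -0.703]
contact_force: [0.1, -0.0, -0.5]
opening: 0.847
```

```bash
cat >> h.py <<'E'
def yellow(c,out):
    im,d=look(c,out)
    hsv=cv2.cvtColor(im,cv2.COLOR_BGR2HSV)
    y=(hsv[...,0]>18)&(hsv[...,0]<36)&(hsv[...,1]>120)&(hsv[...,2]>80)&(d>0)
    n,l,st,ce=cv2.connectedComponentsWithStats(y.astype(np.uint8))
    u=np.array([.296,.955])
    for i in range(1,n):
        if st[i,4]<25: continue
        vs,us=np.nonzero(l==i); P=world(c,np.stack([us,vs],1),d[vs,us])
        t=P[P[:,2]>P[:,2].max()-.012][:,:2]
        r=cv2.minAreaRect((t*1000).astype(np.float32)); u_,s,vt=np.linalg.svd(t-t.mean(0))
        print(c,st[i],'mean',P.mean(0).round(4),'zmax',P[:,2].max().round(3),'radial',((np.median(P[:,:2],0)-[.5555,-.239])@u).round(4),'rect',np.round(r[0],0),np.round(r[1],0),'pca',np.degrees(np.arctan2(vt[0,1],vt[0,0])).round(1))
E
python3 - <<'E'
from h import *
plan([.5555,-.239,.26],99.6)
yellow('scene','s4.png'); yellow('top','t4.png')
E
```

```text
t 5.0 pos [ 0.6141 -0.0552  0.2923] zang 100.89 F [ 0.1 -0.  -0.5] open 0.847
travel units [-0.308  0.108 -0.564]
rot units [0.006 0.043 0.012]
scene [127 143  18  29 197] mean [ 0.5675 -0.2345  0.1932] zmax 0.325 radial 0.0078 rect [ 637. -119.] [2. 0.] pca 86.1
scene [165 190  16  16 197] mean [ 0.5915 -0.1397  0.1484] zmax 0.159 radial 0.1069 rect [ 589. -142.] [24. 27.] pca 112.4
scene [103 208  31  34  70] mean [ 0.6427 -0.2649  0.0456] zmax 0.054 radial 0.0045 rect [ 642. -268.] [120.   1.] pca 72.6
top [355 166  15  14 156] mean [ 0.583  -0.1417  0.1563] zmax 0.557 radial 0.1007 rect [483. -78.] [1. 0.] pca -160.9
top [404 166  14  27 222] mean [ 0.5542 -0.2397  0.1943] zmax 0.203 radial -0.0006 rect [ 555. -240.] [59. 17.] pca -169.2
```

View pics/s4.png

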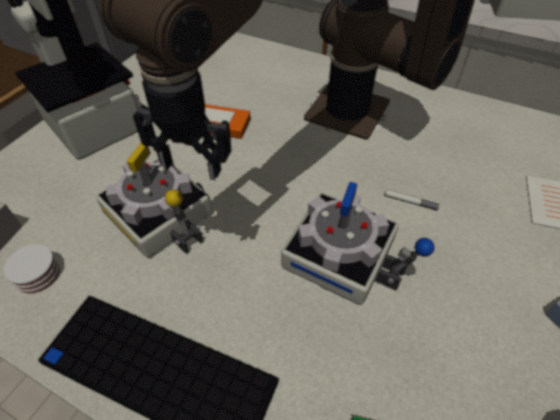

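View pics/t4.png

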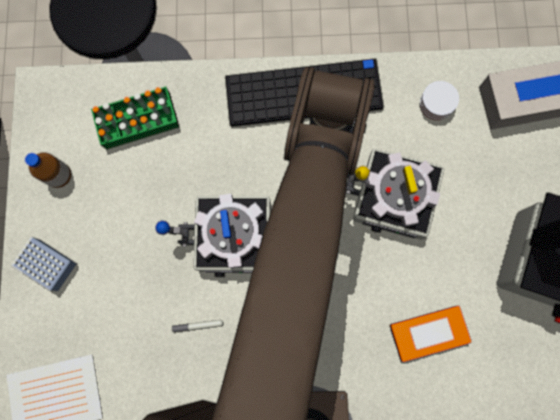

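The knob is now at radial 0.101 m, a lean of about 0.15 rad, so it rests on a tooth as described. It shows at (174, 198) in the scene view and (362, 173) in the top view. The bar is at about 10° and the blue lever is still out. I'm going over the bar next.

{"api": "arm_command", "payload": {
  "steps": [
    {"hand": 1,"travel": [-0.08,0,-0.14],"rotation": [0,0,0]},
    {"hand": 1,"travel": [-0.08,0,-0.14],"rotation": [0,0,0]},
    {"hand": 1,"travel": [-0.08,0,-0.14],"rotation": [0,0,0]},
    {"hand": 1,"travel": [-0.07,0,-0.14],"rotation": [0,0,0]},
    {"hand": 1,"travel": [0,0,0],"rotation": [0,0,0]}
  ]
}}

```text
time: 5.72
eef_pos: [0.551, -0.2409, 0.2861]
tcp_rot: [-0.703, -0.064, 0.065, 0.705]
contact_force: [-0.0, 0.5, -1.1]
opening: 0.998
```

Run:
```python
from h import *
plan([.5555,-.239,.195],100)
```

```text
t 5.725 pos [ 0.551  -0.2409  0.2861] zang 100.4 F [-0.   0.5 -1.1] open 0.998
travel units [0.016 0.304 0.003]
rot units [-0.005  0.013 -0.002]
```

{"api": "arm_command", "payload": {
  "grip_force": 30,
  "steps": [
    {"hand": 1,"travel": [0.016,0.1,0],"rotation": [0,0,0]},
    {"hand": 1,"travel": [0,0.12,0],"rotation": [0,0,0]},
    {"hand": 1,"travel": [0,0.08,0],"rotation": [0,0,0]},
    {"hand": 1,"travel": [0,0,0],"rotation": [0,0,0]}
  ]
}}

```text
time: 6.22
eef_pos: [0.5557, -0.2367, 0.1914]
tcp_rot: [-0.702, -0.061, 0.064, 0.707]
contact_force: [0.5, 0.2, -0.4]
opening: 0.999
```

Run:
```python
from h import *
plan([.5555,-.239,.195],100)
look('scene','s5.png')
```

```text
t 6.225 pos [ 0.5557 -0.2367  0.1914] zang 100.1 F [ 0.5  0.2 -0.4] open 0.999
travel units [-0.002 -0.012 -0.007]
rot units [-0.013  0.004 -0.006]
```

View pics/s5.png

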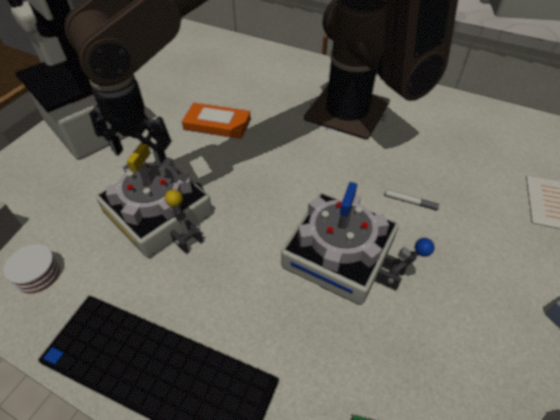

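The fingers at about (112, 140) and (158, 140) straddle the bar at (138, 157). I'm closing on it.

{"api": "arm_command", "payload": {
  "grip_force": 30,
  "steps": [
    {"hand": 1,"travel": [0,-0.005,-0.007],"rotation": [0,0,0]},
    {"hand": 0,"travel": [0,0,0],"rotation": [0,0,0]},
    {"hand": 0,"travel": [0,0,0],"rotation": [0,0,0]},
    {"hand": 0,"travel": [0,0,0],"rotation": [0,0,0]},
    {"hand": 0,"travel": [0,0,0],"rotation": [0,0,0]},
    {"hand": 0,"travel": [0,0,0],"rotation": [0,0,0]}
  ]
}}

```text
time: 7.02
eef_pos: [0.5589, -0.2389, 0.1998]
tcp_rot: [-0.703, -0.064, 0.061, 0.705]
contact_force: [0.6, -0.3, -1.9]
opening: 0.182
```

Run:
```python
from h import *
plan([.5555,-.239,.195],72.8)
```

```text
t 7.025 pos [ 0.5589 -0.2389  0.1998] zang 100.09 F [ 0.6 -0.3 -1.9] open 0.182
travel units [-0.011  0.016  0.002]
rot units [-0.006  0.91   0.008]
```

The opening is about 15.5 mm, so the bar is gripped. I'm turning it about 27° clockwise.

{"api": "arm_command", "payload": {
  "steps": [
    {"hand": 0,"travel": [0,0,0],"rotation": [0,0.18,0]},
    {"hand": 0,"travel": [0,0,0],"rotation": [0,0.18,0]},
    {"hand": 0,"travel": [0,0,0],"rotation": [0,0.18,0]},
    {"hand": 0,"travel": [0,0,0],"rotation": [0,0.18,0]},
    {"hand": 0,"travel": [0,0,0],"rotation": [0,0.15,0]},
    {"hand": 0,"travel": [0,0,0],"rotation": [0,0,0]},
    {"hand": 0,"travel": [0,0,0],"rotation": [0,0,0]}
  ]
}}

```text
time: 7.9
eef_pos: [0.5588, -0.2404, 0.1997]
tcp_rot: [0.7, -0.101, 0.104, -0.699]
contact_force: [0.8, 1.3, 0.3]
opening: 0.18
```

Run:
```python
from h import *
plan([.5555,-.239,.195],72.8)
yellow('scene','s6.png');yellow('top','t6.png')
```

```text
t 7.9 pos [ 0.5588 -0.2404  0.1997] zang 73.38 F [0.8 1.3 0.3] open 0.18
travel units [-0.012  0.016  0.001]
rot units [0.    0.019 0.009]
scene [123 152  11  18  94] mean [ 0.5782 -0.2435  0.191 ] zmax 0.207 radial 0.0034 rect [ 576. -243.] [17. 16.] pca -55.6
scene [156 184  16  16 200] mean [ 0.5807 -0.1716  0.1372] zmax 0.146 radial 0.0741 rect [ 578. -173.] [26. 28.] pca 131.5
scene [103 208  31  34  74] mean [ 0.6422 -0.2661  0.0452] zmax 0.054 radial 0.0037 rect [ 642. -269.] [122.   2.] pca 72.5
top [369 171  15  14 152] mean [ 0.5724 -0.1716  0.1488] zmax 0.475 radial 0.0693 rect [ 492. -133.] [0. 0.] pca 0.0
```

View pics/s6.png

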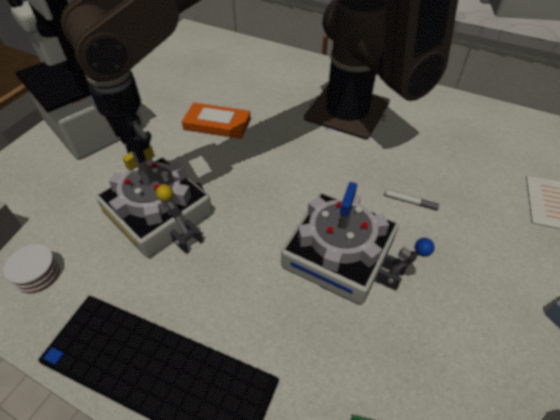

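The knob has dropped to radial about 0.07 m, a lean of about 0.48 rad, and shows at (164, 193). That's home. I'm opening part way, lifting clear and checking.

{"api": "arm_command", "payload": {
  "steps": [
    {"hand": 0.5,"travel": [0,0,0],"rotation": [0,0,0]},
    {"hand": 0.5,"travel": [0,0,0],"rotation": [0,0,0]},
    {"hand": 0.5,"travel": [0,0,0],"rotation": [0,0,0]},
    {"hand": 0.5,"travel": [0,-0.06,0],"rotation": [0,0,0]},
    {"hand": 0.5,"travel": [0,-0.15,0],"rotation": [0,0,0]},
    {"hand": 0.5,"travel": [0,-0.15,0],"rotation": [0,0,0]},
    {"hand": 0.5,"travel": [0,-0.1,0],"rotation": [0,0,0]},
    {"hand": 0.5,"travel": [0,0,0],"rotation": [0,0,0]}
  ]
}}

```text
time: 9.0
eef_pos: [0.5585, -0.2407, 0.3471]
tcp_rot: [0.701, -0.099, 0.105, -0.698]
contact_force: [0.5, 0.3, -0.3]
opening: 0.5
```

Run:
```python
from h import *
plan([.5555,-.239,.195],72.8)
yellow('scene','s7.png');yellow('top','t7.png')
im,d=look('top','t8.png'); masks('top','blue_knob',d)
```

```text
t 9.0 pos [ 0.5585 -0.2407  0.3471] zang 73.44 F [ 0.5  0.3 -0.3] open 0.5
travel units [-0.016  0.507  0.004]
rot units [0.004 0.021 0.018]
scene [123 144  28  26 218] mean [ 0.5613 -0.2383  0.1931] zmax 0.198 radial 0.002 rect [ 557. -239.] [16. 56.] pca -16.8
scene [156 184  16  16 194] mean [ 0.5813 -0.1711  0.1374] zmax 0.146 radial 0.0738 rect [ 578. -173.] [27. 28.] pca 131.0
scene [103 208  31  34  72] mean [ 0.6421 -0.2667  0.0455] zmax 0.053 radial 0.0037 rect [ 642. -267.] [123.   2.] pca 72.5
top [369 171  14  14 157] mean [ 0.5741 -0.1735  0.1402] zmax 0.15 radial 0.0683 rect [ 575. -176.] [29. 26.] pca 56.8
top blue_knob 0.68 [170. 228.] n 325 med [0.4742 0.2982 0.1338] lo [0.4632 0.2738 0.0402] hi [0.4873 0.3223 0.1541]
top blue_knob 0.46 [371. 178.] n 331 med [ 0.5801 -0.1629  0.1107] lo [ 0.5631 -0.1865  0.0405] hi [ 0.5993 -0.1234  0.1466]
```

View pics/s7.png

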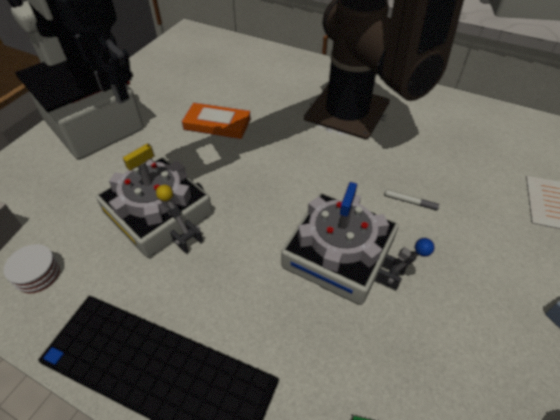

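View pics/t7.png

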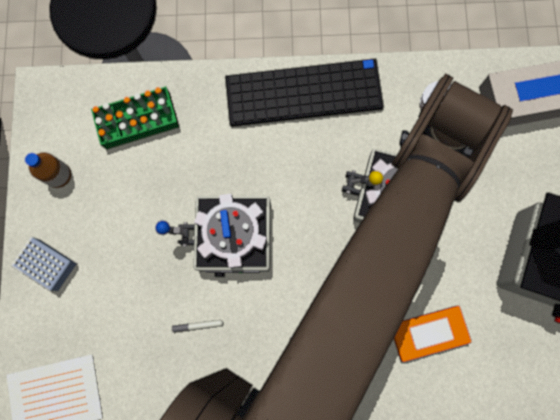

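The yellow knob is at (164, 192) in the scene view and (376, 178) in the top view, leaning over the carousel. The bar is at -16.8°, which puts the carousel at about 0°. The blue lever at (425, 247) is still out, and the gripper is well above everything.

Run:
```python
from plant import ctrl
print(ctrl.sign_off())
```

```text
the job is handed in; nothing more can be done
None
```

The yellow rotator is in gear, the blue one is still out of gear, and I handed the job in at about 9 s.

I pushed the yellow lever over with the shut fingers, and it came to rest on a tooth at a lean of about 0.15 rad. I then gripped the yellow bar and turned the carousel about 27° clockwise, and the lever dropped in. After that I released the bar and lifted clear.

Last checks before handing in:
- **Yellow lever:** the knob had moved about 80 mm from fully out. That matches full travel to home, a lean of about 0.48 rad.
- **Yellow carousel:** the bar lay at -16.8°, so the carousel is at about 0° with a gap facing the lever. I did not measure its speed.
- **Blue lever:** its knob was where it started, within 1 mm, so it still leans out.
- **Robot:** the gripper was about 15 cm above the grip position, with the force reading near zero.

Two readings disagreed with the rest:
- **Scene camera:** it put the yellow knob about 5 mm farther out than the top camera. It sees that ball from the side, and the first pictures differed in the same way.
- **Blue knob network:** it also reported a false, low-score match (0.46) on the yellow lever.

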